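# Drive the stuck pin out of a screen-frame hinge

### The arm

A 6-joint arm with a two-finger parallel gripper is mounted at the origin on the work surface. World frame = base frame: x ahead of the robot, y to its left, z up, the work surface at z = 0. Lengths are in mm, angles in rad, forces in N, time in s.
With the tool pointing down it reaches from about 350 to 975 mm from the base axis. Payload 7.1 kg.
Tool frame: the origin (TCP) lies at the very end of the fingers, on their centre line; the grasp point (between the pads) lies 19 mm behind it; z points along the fingers, y is the line along which they close (so a half turn about z gives the same grasp; the last joint's range is limited). The gripper opens to 88 mm and grips with 3 to 60 N. Pads are 20 mm wide; open, the fingers measure 115 mm over their backs; the gripper's body (75 mm by 178 mm) begins 61 mm behind the grasp point.
Start: joints at [-1.245, 0.423, 1.63, -0, 1.089, -0.019], TCP at [211.272, -588.191, 222.675] pointing down, gripper open.
Joint ranges: [-3, 3], [-0.9, 2.11], [0.09, 2.58], [-1.31, 4.45], [0.11, 2.69], [-2.54, 2.54]. Speed limits (rad/s): [2.39, 2.39, 3.01, 3.14, 3.14, 3.14].

### API

Orientations are given as a rotation vector (axis times angle).
In Python, from workcell import get_obs, get_image, job, models gives the robot as it stands.
- The arm moves only by the tool jog_arm, never from a script. Its argument "increments" is one flat list of numbers, 7 for each row, row after row: the turn, a rotation vector about the tool's x, y, z in degrees, then the shift along the tool's x, y, z in mm, then the opening in per cent of the stroke, from 0 (shut) to 100 (fully open). A call has 1 to 12 rows; each row shifts and turns the commanded pose from where the row before left it, along the tool's axes as they then stand; what a row does not reach is not made up. A row lasts 1/8 s, in which the tool goes at most 62.5 mm and 10.7 degrees, less where a joint would pass 70% of its speed; a pose out of reach is approached as far as the arm can. A call is refused whole if a number of a shift passes 62.5 or a number of a turn 10.7, either way. A call with a gripper value outside its range is refused whole. The fingers move at their own pace and stop on an object; the grip force is fixed at half the most. Time passes only in rows, so rows that do not move let the fingers close. It gives the time, the measured TCP pose, the force, the opening and the grip force at its end, in the units of the state.
- get_obs(): the state, without advancing time (a new reading comes with each control period).
- get_image(name): name is "side" or "top"; returns a dict with "pixels" (480x640x3 uint8, blue, green, red), "depth" (480x640 float32, mm along the optical axis (not along the pixel's ray), 0 where there is no reading), "fx", "fy", "cx", "cy" (pixels), "k1" (the pictures are not rectified: a ray, as slopes to the right and down, at radius r is drawn at 1 + k1 r^2 times it, then the intrinsics apply), "cam_to_world" (4x4, takes a point from camera to world coordinates). Camera axes: x right, y up, looking along -z (the intrinsics and any distortion apply to the point x, -y, -z); pixel columns grow to the right and rows downward; lengths in mm; the calibration is good to about 2 mm. A picture is of the moment at which its call begins.
- job.close_job(): hands the job in; it is judged then, once.
Trained networks look in the newest picture that a camera, given by its name, has taken for a name from the list of things; names that differ only in an ending like _2 or _b are one class to them, and where a whole thing is asked for, a point or a joint stands for the part that bears it (a point fixed in the world has none). Each returns a list of dicts, best first, with "p" (0 to 1); they miss things now and then, are a little off and sometimes report something else, mostly with a low value. They report only what shows in the picture. A call takes as long as a camera call.
- models.look_for(target, camera): "centre" ([x, y, z] in mm, in world coordinates, good to about 4 mm: the middle of the surface that is visible of it).
- models.regions_of(target, camera): "region" (480x640 bool, what is visible of it).
The state is a dict: "t": time; "qpos": joint angles; "qvel": joint speeds; "joint_torque": joint torques, N m; "ee_pos": TCP position; "orientation": TCP orientation; "ft_force": force on the tool from outside, world axes, zero at the start; "moment": the same for the moment, N m; "width": finger opening in mm; "grasp_force": force on a finger pad.
Only numpy, scipy, OpenCV 4.12 (cv2) and the standard library are available. Lean on these libraries where they do the work, as an engineer would, in place of code of your own. Each camera call takes 0.05 s, during which the arm holds its last target. There are 200 camera calls.

### The job

The hinge casting of the printing frame sits in the wooden jig with its pin stuck in it, head underneath. Take the slim drift punch from the rack, feel its tip into the hole in the top of the casting and press the pin down until it is all the way out below, keeping the pressure moderate so that the casting is not marked. Then stand the slim punch back in its own place in the rack, fully home, and leave everything else where it is.

Things in the scene. Friction and masses are not known exactly. Their poses are not given: they have to be found in the camera images.
- jig: Fixed wooden jig, 110 x 120 mm, with a steel hinge casting: boss 40 x 40 mm, 36 mm high, flat top face 106 mm above the table, ears on two cheeks, open below. Origin: centre of the underside; x along the cheeks, y across. A vertical 11 mm through hole in the middle of the boss (1 mm chamfer) holds the stuck pin, tail up. More than 30 N of punch on casting or pin marks the work.
- jig_top (a point): Where the middle of the casting's top face would be in mid-jig, 106 mm above the jig's origin, same axes. The casting has slack and sits off it: boss and hole lie up to 7 mm from this point along x and up to 7 mm along y, square with the jig (and stay put under light touches). A punch tip off the hole stops on the face; one in the hole goes 4 to 8 mm below the face before meeting the pin.
- pin (a joint): The stuck pin (10 mm diameter, 40 mm long, 18 mm head at the lower end): how far its flat tail lies below the casting's top face, in m. Starts at 0.004 to 0.008, slides down only under roughly 8 to 12 N, stays where left, is clear of the 36 mm boss above 0.036 and meets a hard stop at 0.044.
- slim_grip (a point): Middle of the square grip (14 x 14 mm, 60 mm high) of the slim steel drift punch (0.13 kg) standing in the rack. Below the grip: a round collar 28 mm wide, 5 mm thick, then a round shank 8 mm in diameter, 60 mm long. This point is 35 mm above the collar's underside and 95 mm above the tip; z up along the tool, x and y square to the grip's sides, as the rack's.
- slim_tip (a point): Centre of the flat lower end of the slim punch's shank; z up along the tool.
- stout_grip (a point): Middle of the grip of the stout drift punch beside it (grip 22 x 22 mm, shank 14 mm, too thick for the hole; otherwise the same heights). Leave it standing.
- rack: Fixed open wooden rack, 70 mm (x) by 150 mm (y), origin at the centre of its underside. Top board's upper face 85 mm above the table, with 18 mm holes at y = +36 and -36 mm. Each punch stands with its shank through a hole, collar flat on the board; which punch is in which hole varies.
- jar: Closed green plastic jar, 64 mm in diameter and 75 mm high, standing on the table; origin at the centre of its underside. A bystander.
- eraser: Black rubber eraser, 45 x 22 x 14 mm, lying on the table; origin at the centre of its underside. A bystander.
- leaf: Loose flat steel hinge leaf, 77 x 36 mm, 14 mm high at its rolled edge, lying on the table; origin about the middle of its underside. A bystander.
- marker: Blue marker pen, 130 mm long, 16 mm thick, lying on the table; origin under its middle, x along it. A bystander.

How it is judged:
By the outcome, as a careful person would: the job done as asked, in the order asked, and still so for the second after the job is handed in, with the robot touching nothing.
It also fails if it takes over 72 s, if anything falls off the work surface, if the arm or the gripper's body presses on something with over 40 N, if the wrist force passes 120 N, or if a joint passes its speed limit or range.

## Working session

There is one attempt and no reset: what is moved stays moved. The work goes in short steps, Python scripts to look and compute and a tool call to move; the robot and the scene stay as the last step left them, time stands still between calls to the robot, and variables do not carry over. Pictures are saved under pics/ and viewed, at most 10 in all, crops included, and the job is handed in when it is done.

Besides the shell and the picture viewer there is one more tool, called after "Request:" by a JSON object that holds its "fn" and its "kwargs". jog_arm: Moves the arm, as the interface text tells. Its arguments: {"type":"object","properties":{"increments":{"type":"array"}},"required":["increments"]}

```bash
mkdir -p pics
cat > h.py <<'E'
import numpy as np, cv2
from workcell import get_obs,get_image,job,models
def cloud(im):
    h,w=im['depth'].shape
    u,v=np.meshgrid(np.arange(w),np.arange(h))
    xd=(u-im['cx'])/im['fx'];yd=(v-im['cy'])/im['fy']
    x,y=xd.copy(),yd.copy()
    for _ in range(8):
        s=1+im['k1']*(x*x+y*y);x=xd/s;y=yd/s
    d=im['depth']
    P=np.stack([x*d,-y*d,-d,np.ones_like(d)],-1)
    W=P@np.array(im['cam_to_world']).T
    W=W[...,:3];W[d==0]=np.nan
    return W
E
python3 - <<'E'
from h import *
o=get_obs();print(o)
for c in('top','side'):
    im=get_image(c);cv2.imwrite(f'pics/{c}0.png',im['pixels'])
    print(c,np.round(np.array(im['cam_to_world']),3).tolist(),im['fx'],im['k1'])
    np.save(f'{c}0.npy',cloud(im))
    for t in('jig','slim_grip','stout_grip','rack','jar','marker'):
        print(t,[(np.round(r['centre']).tolist(),round(r['p'],2)) for r in models.look_for(t,c)[:2]])
E
```

```text
{'t': 0.0, 'qpos': array([-1.24499537e+00,  4.23826882e-01,  1.63068309e+00,  7.94461180e-06,
        1.08856219e+00, -1.90007151e-02]), 'qvel': array([ 0.00019046,  0.00037765,  0.00078704, -0.00090921,  0.00015627,
        0.00079329]), 'joint_torque': array([ 9.30948408e-04, -5.44626367e+01, -2.73671436e+01,  6.43239263e-02,
        2.26484664e-02, -1.25785286e-04]), 'ee_pos': array([ 211.10845903, -587.69080416,  221.91310961]), 'orientation': array([-3.09358034e+00, -5.38677484e-01,  3.44025515e-04]), 'ft_force': array([-0.04814916,  1.2418559 ,  0.20983238]), 'moment': array([ 0.02975821,  0.0283465 , -0.01943775]), 'grasp_force': 0.0, 'width': 87.79275173227644}
top [[-0.006, 0.996, -0.091, 447.121], [-1.0, -0.007, -0.002, -33.123], [-0.003, 0.091, 0.996, 1275.635], [0.0, 0.0, 0.0, 1.0]] 587.6512162824447 -0.08680077061485414
jig [([540.0, -194.0, 70.0], 0.55), ([531.0, 218.0, 89.0], 0.2)]
slim_grip [([534.0, 256.0, 108.0], 0.47)]
stout_grip [([537.0, 180.0, 151.0], 0.66)]
rack [([532.0, 218.0, 88.0], 0.82)]
jar [([727.0, 50.0, 76.0], 0.78)]
marker [([714.0, -293.0, 14.0], 0.72), ([402.0, -15.0, 17.0], 0.26)]
side [[0.707, 0.378, -0.598, 75.05], [-0.707, 0.364, -0.606, -518.503], [-0.012, 0.851, 0.524, 514.226], [0.0, 0.0, 0.0, 1.0]] 481.24778590383295 -0.006513431722032385
jig [([528.0, -219.0, 48.0], 0.66)]
slim_grip [([529.0, 249.0, 115.0], 0.67)]
stout_grip [([536.0, 176.0, 122.0], 0.76)]
rack [([520.0, 204.0, 37.0], 0.71)]
jar [([720.0, 41.0, 50.0], 0.7)]
marker [([704.0, -297.0, 11.0], 0.87), ([530.0, 252.0, 114.0], 0.47)]
```

View pics/top0.png

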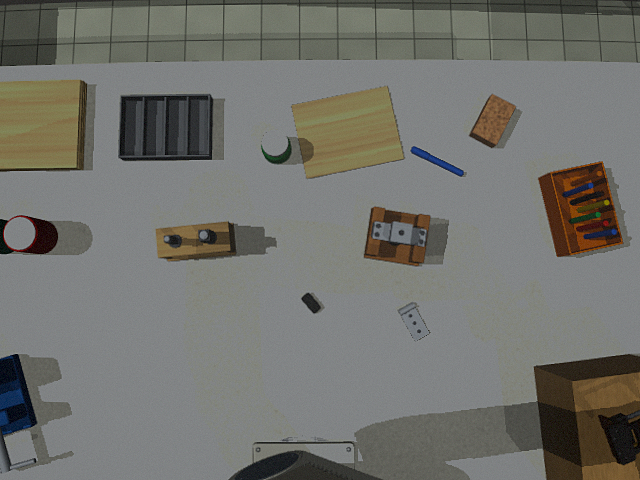

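View pics/side0.png

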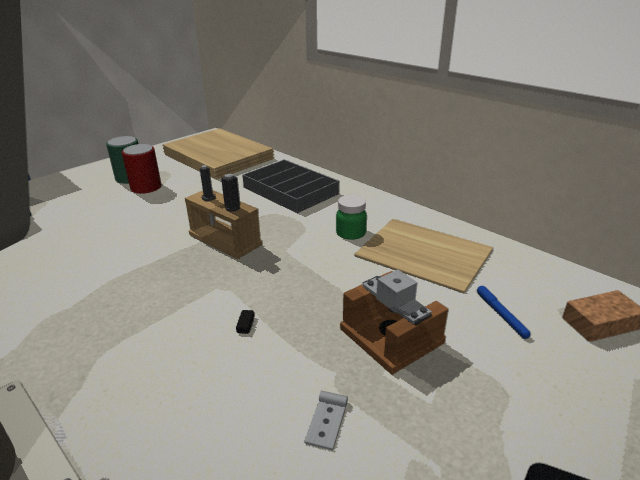

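The top view shows the slim punch at about px (170,240), the stout punch at (206,236), and the casting boss with its hole near (402,232). The side view shows the same, slim punch at (206,183) and boss at (397,287). Next I'll measure these.

Run:
```python
from h import *
for c in('top','side'):
    W=np.load(c+'0.npy');x,y,z=W[...,0],W[...,1],W[...,2]
    def rect(n,m):
        p=W[m];r=cv2.minAreaRect(p[:,:2].astype(np.float32));
        print(c,n,m.sum(),'med',np.round(np.median(p,0),1),'mean',np.round(p.mean(0),1),'rect',[np.round(q,1) for q in r])
    rk=(abs(x-532)<70)&(abs(y-218)<100)
    rect('board',rk&(abs(z-85)<5))
    rect('slimtop',(np.hypot(x-534,y-254)<25)&(z>110))
    rect('slimhi',(np.hypot(x-534,y-254)<25)&(z>140))
    rect('stouthi',(np.hypot(x-534,y-180)<25)&(z>140))
    jg=(abs(x-535)<80)&(abs(y+200)<85)
    rect('boss',jg&(abs(z-106)<5))
    rect('jig all',jg&(z>8))
    rect('jig wood',jg&(z>8)&(z<85))
im=cv2.imread('pics/top0.png')[190:280,130:450]
s=cv2.imread('pics/side0.png')[255:375,325:460]
a=cv2.resize(cv2.imread('pics/top0.png')[195:275,355:440],(425,400),interpolation=cv2.INTER_CUBIC)
b=cv2.resize(cv2.imread('pics/side0.png')[260:375,335:450],(375,375),interpolation=cv2.INTER_CUBIC)
o=np.zeros((400,800,3),np.uint8);o[:,:425]=a;o[:375,425:]=b
cv2.imwrite('pics/crop1.png',o)
```

```text
top board 1711 med [533.1 223.6  85. ] mean [534.5 220.9  85. ] rect [array([535. , 221.7]), array([ 60.8, 151.1]), np.float64(5.2)]
top slimtop 87 med [530.9 254.2 147. ] mean [530.8 255.8 141.7] rect [array([531.1, 258.1]), array([14.1, 14.2]), np.float64(10.5)]
top slimhi 57 med [530.9 256.6 150. ] mean [531.2 257.1 149.7] rect [array([531.4, 258.1]), array([13.6, 14.2]), np.float64(10.6)]
top stouthi 140 med [538.1 185.5 150.9] mean [538.  185.7 150.9] rect [array([538.6, 186.2]), array([22.2, 22.3]), np.float64(7.2)]
top boss 359 med [ 543.8 -200.3  105.7] mean [ 544.1 -200.2  105.6] rect [array([ 544.3, -200.4]), array([38.6, 40.6]), np.float64(80.3)]
top jig all 3036 med [ 537.7 -198.4   69.2] mean [ 539.8 -198.1   56.2] rect [array([ 538.9, -191.7]), array([146. , 147.3]), np.float64(89.6)]
top jig wood 2620 med [ 534.4 -197.1   67.3] mean [ 539.2 -197.8   48.5] rect [array([ 538.9, -191.7]), array([146. , 147.3]), np.float64(89.6)]
side board 955 med [525.5 205.7  85.6] mean [529.6 208.4  85.4] rect [array([536.4, 220.1]), array([ 62.9, 151.9]), np.float64(5.2)]
side slimtop 216 med [529.7 251.5 133.1] mean [531.  252.9 132.9] rect [array([530.7, 253.1]), array([14.1, 18.9]), np.float64(54.2)]
side slimhi 76 med [530.3 251.9 148.1] mean [531.3 252.9 147.9] rect [array([531.9, 253.3]), array([12.3, 17.3]), np.float64(71.1)]
side stouthi 146 med [535.5 178.8 149.1] mean [537.1 180.2 148.5] rect [array([538.6, 184.4]), array([22.9, 25.1]), np.float64(13.0)]
side boss 576 med [ 543.5 -204.2  106.6] mean [ 543.9 -203.7  106.1] rect [array([ 545.3, -201.6]), array([43. , 41.7]), np.float64(80.9)]
side jig all 6945 med [ 527.3 -218.    54.5] mean [ 527.6 -211.9   52.6] rect [array([ 543.7, -201.3]), array([122.1, 109.2]), np.float64(80.3)]
side jig wood 5998 med [ 524.2 -225.8   45. ] mean [ 525.6 -212.9   44.9] rect [array([ 543.7, -201.3]), array([122.1, 109.2]), np.float64(80.3)]
```

View pics/crop1.png

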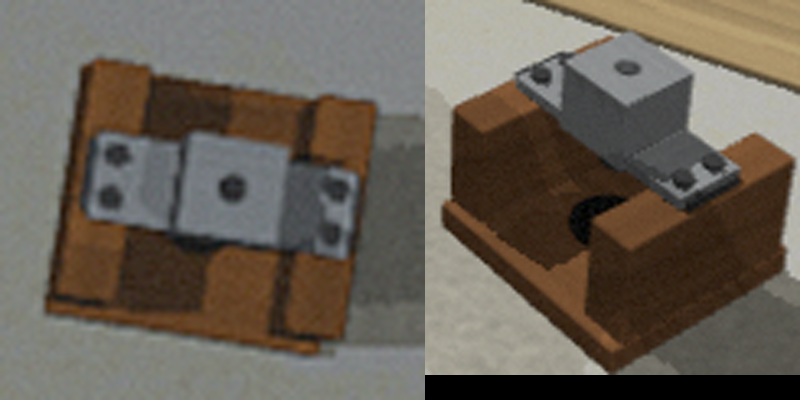

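The side and top estimates agree: slim grip at about (532,257), rack yaw +5.2°, hole at about (544.5,-201). I'll turn the tool so it closes along rack x, then travel to above the punch.

Request:
{"fn": "jog_arm", "kwargs": {"increments": [0,0,-9.43,0,0,0,60,0,0,-9.43,0,0,0,60,0,0,-9.43,0,0,0,60,0,0,-9.43,0,0,0,60,0,0,-9.43,0,0,0,60,0,0,-9.43,0,0,0,60,0,0,-9.43,0,0,0,60,0,0,-9.43,0,0,0,60,0,0,0,54,26,0,60,0,0,0,54,26,0,60,0,0,0,54,26,0,60,0,0,0,54,26,0,60]}}

```text
t: 2.2
ee_pos: [295.7, -362.0, 222.9]
orientation: [2.119, 2.319, 0.0]
ft_force: [0.9, -0.3, 0.1]
width: 52.7
grasp_force: 0.0
```

Request:
{"fn": "jog_arm", "kwargs": {"increments": [0,0,0,54,26,0,60,0,0,0,54,26,0,60,0,0,0,54,26,0,60,0,0,0,54,26,0,60,0,0,0,54,26,0,60,0,0,0,54,26,0,60,0,0,0,54,26,0,60,0,0,0,54,26,0,60,0,0,0,54,26,0,60,0,0,0,54,26,0,60,0,0,0,0,0,0,60,0,0,0,0,0,0,60]}}

```text
t: 3.7
ee_pos: [504.7, 197.5, 222.3]
orientation: [-2.117, -2.321, 0.002]
ft_force: [-0.2, 0.2, 0.2]
width: 52.8
grasp_force: 0.0
```

Request:
{"fn": "jog_arm", "kwargs": {"increments": [0,0,0,28.5,16.2,0,60,0,0,0,28.4,16.2,0,60,0,0,0,0,0,0,60,0,0,0,0,0,32,60,0,0,0,0,0,32,60,0,0,0,0,0,32,60,0,0,0,0,0,20,60,0,0,0,0,0,10,60,0,0,0,0,0,0,60,0,0,0,0,0,0,60]}}

```text
t: 4.95
ee_pos: [533.0, 257.1, 97.7]
orientation: [2.119, 2.319, 0.002]
ft_force: [0.0, 0.2, 0.2]
width: 52.5
grasp_force: 0.0
```

Run:
```python
from h import *
o=get_obs();print(o['ee_pos'],o['ft_force'])
im=get_image('side');p=im['pixels'][90:290,120:330]
cv2.imwrite('pics/g1.png',cv2.resize(p,(630,600),interpolation=cv2.INTER_CUBIC))
```

```text
[532.98542711 257.10409993  97.68476759] [0.03990464 0.21301363 0.19814304]
```

View pics/g1.png

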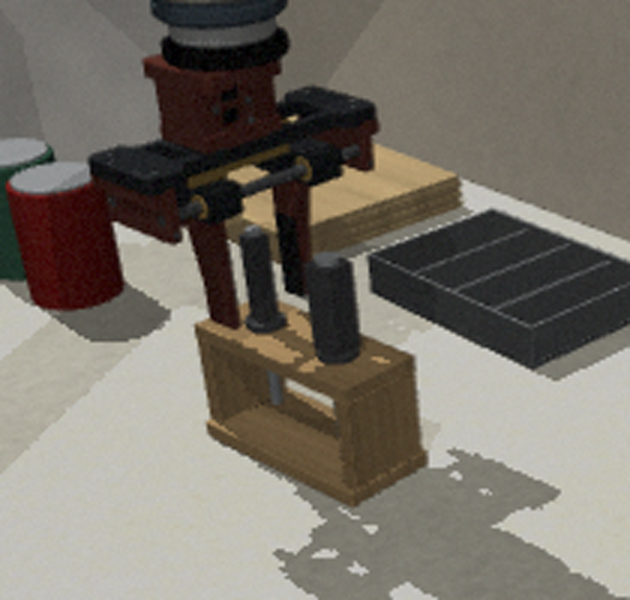

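The fingers straddle the slim punch (crop px 262,280) and clear the stout one. I'll close and lift.

Request:
{"fn": "jog_arm", "kwargs": {"increments": [0,0,0,0,0,3,60,0,0,0,0,0,0,0,0,0,0,0,0,0,0,0,0,0,0,0,0,0,0,0,0,0,0,0,0,0,0,0,0,0,0,0,0,0,0,0,0,0,0]}}

```text
t: 5.88
ee_pos: [532.5, 257.3, 93.7]
orientation: [2.118, 2.32, 0.0]
ft_force: [-0.0, 0.5, -0.5]
width: 13.9
grasp_force: 30.0
```

Run:
```python
from h import *
o=get_obs();print(o['ee_pos'],o['orientation'],o['ft_force'],o['moment'],o['width'],o['grasp_force'])
```

```text
[532.50572156 257.29773281  93.68425736] [2.11847793e+00 2.31980437e+00 2.01800623e-04] [-0.03244444  0.46411453 -0.51881563] [-0.00476521 -0.18926385 -0.03237204] 13.933004617302641 29.99995619058609
```

Request:
{"fn": "jog_arm", "kwargs": {"increments": [0,0,0,0,0,-10,0,0,0,0,0,0,-30,0,0,0,0,0,0,-40,0,0,0,0,0,0,-40,0,0,0,0,0,0,-30,0,0,0,0,0,0,0,0]}}

```text
t: 6.62
ee_pos: [533.7, 257.9, 246.4]
orientation: [2.117, 2.318, 0.008]
ft_force: [0.1, -0.6, -1.8]
width: 14.2
grasp_force: 30.0
```

Request:
{"fn": "jog_arm", "kwargs": {"increments": [0,0,0,-25,-1.6,0,0,0,0,0,-45,-3,0,0,0,0,0,-48,-3.1,0,0,0,0,0,-48,-3.1,0,0,0,0,0,-48,-3.1,0,0,0,0,0,-48,-3.1,0,0,0,0,0,-48,-3.1,0,0,0,0,0,-48,-3.1,0,0,0,0,0,-48,-3.1,0,0,0,0,0,-35,-2.2,0,0,0,0,0,-16.5,-1.1,0,0,0,0,0,0,0,0,0]}}

```text
t: 8.12
ee_pos: [543.8, -201.2, 242.6]
orientation: [-2.119, -2.317, 0.001]
ft_force: [-0.6, 0.9, -1.9]
width: 14.0
grasp_force: 30.0
```

Request:
{"fn": "jog_arm", "kwargs": {"increments": [0,0,0,0,0,15,0,0,0,0,0,0,20,0,0,0,0,0,0,15,0,0,0,0,0,0,0,0,0,0,0,0,0,0,0]}}

```text
t: 8.75
ee_pos: [544.7, -200.8, 193.9]
orientation: [2.118, 2.32, 0.0]
ft_force: [0.9, -0.4, -1.0]
width: 14.1
grasp_force: 30.0
```

Run:
```python
from h import *
o=get_obs();print(o['ee_pos'],o['orientation'],o['ft_force'],o['moment'],o['width'],o['t'])
im=get_image('side');np.save('side2.npy',cloud(im));cv2.imwrite('pics/side2.png',im['pixels'])
cv2.imwrite('pics/j1.png',cv2.resize(im['pixels'][200:360,320:480],(600,600),interpolation=cv2.INTER_CUBIC))
```

```text
[ 544.73323662 -200.76734355  193.92866561] [2.11767443e+00 2.32010342e+00 2.77081334e-04] [ 0.86143309 -0.41814561 -1.02037342] [-0.00154737 -0.04128771 -0.00494818] 14.14685508525349 8.75
```

View pics/j1.png

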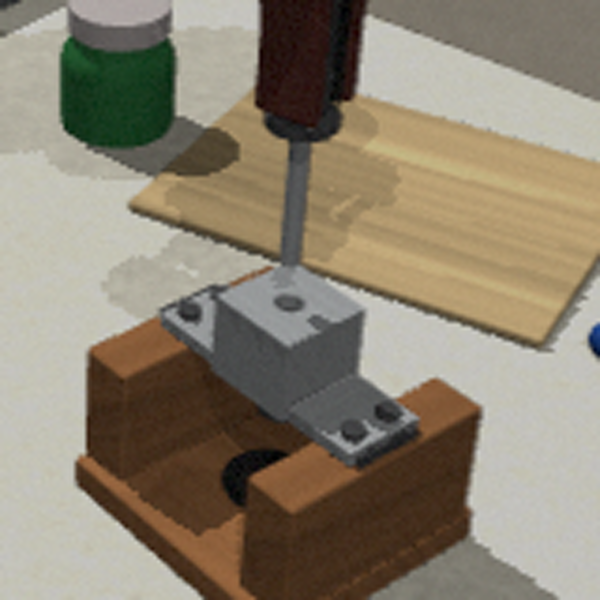

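The crop shows the shank tip at about (290,264) and the hole at (290,302). I'll compute the relative offset from this one camera.

Run:
```python
from h import *
W=np.load('side2.npy');im=cv2.imread('pics/side2.png');g=cv2.cvtColor(im,6).astype(float)
C=get_image('side');M=np.array(C['cam_to_world']);c=M[:3,3]
def proj(P):
    q=np.linalg.inv(M)@np.r_[P,1];x,y=q[0]/-q[2],-q[1]/-q[2];s=1+C['k1']*(x*x+y*y)
    return np.array([C['cx']+C['fx']*x*s,C['cy']+C['fy']*y*s])
# shank
x,y,z=W[...,0],W[...,1],W[...,2]
m=(np.hypot(x-544,y+201)<14)&(z>128)&(z<180)
for lo in range(128,180,10):
    k=m&(z>=lo)&(z<lo+10);p=W[k]
    if len(p)<5:continue
    v=np.array([544,-201])-c[:2];v/=np.linalg.norm(v)
    print(lo,k.sum(),'axis',np.round(np.median(p[:,:2],0)+3.3*v,1), 'spread',np.round(p[:,:2].std(0),1))
# hole: darkness centroid near px (397,280)
sub=np.s_[274:288,388:407]
d=np.clip(150-g[sub],0,None);print(np.round(g[sub]).astype(int))
uu,vv=np.meshgrid(np.arange(388,407),np.arange(274,288))
from scipy.optimize import fsolve
b=W[(abs(x-544)<30)&(abs(y+201)<30)&(abs(z-106)<4)];print('topz',np.median(b[:,2]))
bg=np.median(g[sub]);w=np.clip(bg-15-g[sub],0,None);w[np.hypot(uu-397.3,(vv-280.5)*1.6)>6]=0
h=np.array([(w*uu).sum(),(w*vv).sum()])/w.sum()
for zz in(106,104):
  print('hole px',h,'world z',zz,fsolve(lambda a:proj([a[0],a[1],zz])-h,[544,-201]))
print('tip expected px',proj([544.5,-200.8,125]))
```

```text
128 33 axis [ 544.5 -201.6] spread [1.8 1.8]
138 36 axis [ 544.5 -201.1] spread [1.5 2.2]
148 37 axis [ 544.4 -201.5] spread [1.9 1.9]
158 38 axis [ 544.5 -201.6] spread [1.8 2.2]
168 36 axis [ 544.4 -201.2] spread [1.7 2.1]
178 7 axis [ 544.5 -202.5] spread [1.6 1.6]
[[152 155 154 152 133 130 130 129 129 137 152 151 151 150 151 151 153 152
  142]
 [154 154 155 155 153 151 130 134 129 131 136 155 155 150 152 149 149 154
  156]
 [151 153 155 154 150 131 133 132 135 150 146 151 155 152 153 150 149 151
  150]
 [151 153 150 157 157 154 152 154 156 153 152 148 150 155 153 153 152 149
  148]
 [151 154 151 153 152 149 133 118 121 132 137 142 148 150 150 150 153 154
  153]
 [153 152 152 151 146 113  90  84  86  89  90 101 131 148 149 148 153 155
  154]
 [154 153 151 152 144  84  76  89  88  86  85  68  89 128 153 149 150 149
  154]
 [155 153 152 152 147 117  75  84  89  88  83  77  87 129 154 154 149 151
  151]
 [156 154 151 153 154 147 123  86  64  66  70  81 112 144 154 156 154 155
  152]
 [153 153 153 154 152 152 150 151 144 128 134 153 154 154 156 153 157 153
  153]
 [155 152 154 155 156 153 150 148 153 152 151 154 154 154 144  95  92 110
  153]
 [155 152 153 150 155 155 156 152 152 148 153 152 154 144  92  91  91  90
   95]
 [125 154 152 151 154 151 152 155 154 151 151 151 151 151 142  90  95  93
   90]
 [ 73 103 139 154 154 154 154 152 153 154 153 153 151 153 152 142  90  91
   91]]
topz 106.5320277364138
hole px [396.66797386 280.48431373] world z 106 [ 546.15840169 -201.28332941]
hole px [396.66797386 280.48431373] world z 104 [ 548.46648051 -199.72919373]
tip expected px [396.6858259  269.91068648]
```

Request:
{"fn": "jog_arm", "kwargs": {"increments": [0,0,0,0,1.2,5,0,0,0,0,0,0,6,0,0,0,0,0,0,2,0,0,0,0,0,0,1,0,0,0,0,0,0,1,0,0,0,0,0,0,1,0,0,0,0,0,0,0,0,0,0,0,0,0,0,0]}}

```text
t: 9.85
ee_pos: [545.6, -200.9, 177.7]
orientation: [2.118, 2.32, 0.0]
ft_force: [0.3, -0.1, -1.4]
width: 13.5
grasp_force: 30.0
```

Request:
{"fn": "jog_arm", "kwargs": {"increments": [0,0,0,0,0,1,0,0,0,0,0,0,1,0,0,0,0,0,0,0,0,0,0,0,0,0,0,0]}}

```text
t: 10.35
ee_pos: [545.6, -200.9, 175.7]
orientation: [-2.118, -2.32, 0.0]
ft_force: [0.1, 1.2, -0.6]
width: 13.8
grasp_force: 30.0
```

Request:
{"fn": "jog_arm", "kwargs": {"increments": [0,0,0,0,0,1,0,0,0,0,0,0,0,0,0,0,0,0,0,0,0]}}

```text
t: 10.72
ee_pos: [545.6, -200.9, 174.7]
orientation: [-2.118, -2.32, -0.0]
ft_force: [0.3, 0.1, -1.3]
width: 14.0
grasp_force: 30.0
```

Request:
{"fn": "jog_arm", "kwargs": {"increments": [0,0,0,0,0,1,0,0,0,0,0,0,0,0,0,0,0,0,0,0,0]}}

```text
t: 11.1
ee_pos: [545.5, -200.9, 173.6]
orientation: [-2.118, -2.32, 0.0]
ft_force: [0.1, -0.1, -1.6]
width: 13.8
grasp_force: 30.0
```

Request:
{"fn": "jog_arm", "kwargs": {"increments": [0,0,0,0,0,0.7,0,0,0,0,0,0,0,0,0,0,0,0,0,0,0]}}

```text
t: 11.48
ee_pos: [545.6, -200.9, 173.0]
orientation: [-2.119, -2.32, -0.0]
ft_force: [-0.5, -1.0, -0.6]
width: 14.0
grasp_force: 30.0
```

Request:
{"fn": "jog_arm", "kwargs": {"increments": [0,0,0,0,0,0.7,0,0,0,0,0,0,0,0,0,0,0,0,0,0,0]}}

```text
t: 11.85
ee_pos: [545.6, -200.9, 172.3]
orientation: [2.118, 2.32, 0.0]
ft_force: [-0.4, -0.3, -0.9]
width: 13.8
grasp_force: 30.0
```

Request:
{"fn": "jog_arm", "kwargs": {"increments": [0,0,0,0,0,0.8,0,0,0,0,0,0,0,0,0,0,0,0,0,0,0]}}

```text
t: 12.22
ee_pos: [545.6, -200.9, 171.4]
orientation: [-2.118, -2.32, 0.0]
ft_force: [0.1, -0.3, -1.0]
width: 13.9
grasp_force: 30.0
```

Request:
{"fn": "jog_arm", "kwargs": {"increments": [0,0,0,0,0,0.8,0,0,0,0,0,0,0,0,0,0,0,0,0,0,0]}}

```text
t: 12.6
ee_pos: [545.6, -200.9, 170.7]
orientation: [-2.119, -2.32, -0.0]
ft_force: [0.7, 0.2, -0.7]
width: 13.8
grasp_force: 30.0
```

Request:
{"fn": "jog_arm", "kwargs": {"increments": [0,0,0,0,0,0.8,0,0,0,0,0,0,0,0,0,0,0,0,0,0,0]}}

```text
t: 12.98
ee_pos: [545.6, -200.9, 169.9]
orientation: [2.118, 2.32, -0.0]
ft_force: [-0.2, 0.7, -1.7]
width: 14.2
grasp_force: 30.0
```

The tip is in the hole, about 5 mm below the face with no lateral load. Next comes the pin.

Request:
{"fn": "jog_arm", "kwargs": {"increments": [0,0,0,0,0,0.8,0,0,0,0,0,0,0,0,0,0,0,0,0,0,0]}}

```text
t: 13.35
ee_pos: [545.6, -200.9, 169.1]
orientation: [-2.118, -2.32, -0.0]
ft_force: [0.1, -0.2, -1.1]
width: 13.7
grasp_force: 30.0
```

Request:
{"fn": "jog_arm", "kwargs": {"increments": [0,0,0,0,0,0.8,0,0,0,0,0,0,0,0,0,0,0,0,0,0,0]}}

```text
t: 13.72
ee_pos: [545.6, -200.9, 168.3]
orientation: [-2.118, -2.32, 0.0]
ft_force: [0.4, 0.0, -0.8]
width: 14.3
grasp_force: 30.0
```

Request:
{"fn": "jog_arm", "kwargs": {"increments": [0,0,0,0,0,0.8,0,0,0,0,0,0,0,0,0,0,0,0,0,0,0]}}

```text
t: 14.1
ee_pos: [545.6, -200.9, 167.5]
orientation: [2.118, 2.32, 0.0]
ft_force: [0.7, 0.6, -1.2]
width: 14.1
grasp_force: 30.0
```

Request:
{"fn": "jog_arm", "kwargs": {"increments": [0,0,0,0,0,0.8,0,0,0,0,0,0,0,0,0,0,0,0,0,0,0]}}

```text
t: 14.48
ee_pos: [545.7, -201.0, 167.3]
orientation: [2.118, 2.32, 0.0]
ft_force: [-0.7, 0.2, 6.1]
width: 13.8
grasp_force: 30.0
```

Request:
{"fn": "jog_arm", "kwargs": {"increments": [0,0,0,0,0,0.6,0,0,0,0,0,0,0,0,0,0,0,0,0,0.6,0,0,0,0,0,0,0,0]}}

```text
t: 14.98
ee_pos: [545.7, -201.0, 166.3]
orientation: [2.118, 2.319, 0.0]
ft_force: [-2.7, 0.5, 7.4]
width: 13.7
grasp_force: 30.0
```

Request:
{"fn": "jog_arm", "kwargs": {"increments": [0,0,0,0,0,0.7,0,0,0,0,0,0,0.7,0,0,0,0,0,0,0.7,0,0,0,0,0,0,0.7,0]}}

```text
t: 15.48
ee_pos: [545.7, -201.0, 163.5]
orientation: [2.118, 2.32, 0.0]
ft_force: [-2.2, 1.1, 6.7]
width: 13.8
grasp_force: 30.0
```

Request:
{"fn": "jog_arm", "kwargs": {"increments": [0,0,0,0,-0.4,1,0,0,0,0,0,0,1,0,0,0,0,0,0,1,0,0,0,0,0,0,1,0,0,0,0,0,0,1,0,0,0,0,0,0,1,0]}}

```text
t: 16.23
ee_pos: [545.7, -201.0, 157.6]
orientation: [2.118, 2.319, 0.001]
ft_force: [-1.5, 1.7, 7.5]
width: 13.9
grasp_force: 30.0
```

Request:
{"fn": "jog_arm", "kwargs": {"increments": [0,0,0,0,0,1,0,0,0,0,0,0,1,0,0,0,0,0,0,1,0,0,0,0,0,0,1,0,0,0,0,0,0,1,0,0,0,0,0,0,1,0,0,0,0,0,0,1,0,0,0,0,0,0,1,0,0,0,0,0,0,1,0,0,0,0,0,0,1,0]}}

```text
t: 17.48
ee_pos: [545.6, -201.0, 147.5]
orientation: [2.118, 2.319, 0.001]
ft_force: [-1.2, 1.1, 8.3]
width: 13.8
grasp_force: 30.0
```

Request:
{"fn": "jog_arm", "kwargs": {"increments": [0,0,0,0,0,1,0,0,0,0,0,0,1,0,0,0,0,0,0,1,0,0,0,0,0,0,1,0,0,0,0,0,0,1,0,0,0,0,0,0,1,0,0,0,0,0,0,1,0,0,0,0,0,0,1,0]}}

```text
t: 18.48
ee_pos: [545.7, -201.0, 139.6]
orientation: [2.118, 2.319, 0.001]
ft_force: [-2.2, 1.2, 6.8]
width: 13.8
grasp_force: 30.0
```

Request:
{"fn": "jog_arm", "kwargs": {"increments": [0,0,0,0,0,1,0,0,0,0,0,0,1,0,0,0,0,0,0,1,0,0,0,0,0,0,1,0,0,0,0,0,0,0.5,0]}}

```text
t: 19.1
ee_pos: [545.7, -201.0, 135.0]
orientation: [2.118, 2.319, 0.001]
ft_force: [-1.5, 1.3, 7.0]
width: 13.9
grasp_force: 30.0
```

Run:
```python
from h import *
o=get_obs();print(o['ee_pos'],o['ft_force'],o['width'])
im=get_image('side');np.save('side3.npy',cloud(im))
cv2.imwrite('pics/j2.png',cv2.resize(im['pixels'][200:360,320:480],(600,600),interpolation=cv2.INTER_CUBIC))
```

```text
[ 545.65909786 -201.02279177  135.04107397] [-1.516179    1.31252053  6.98110044] 13.921233227518147
```

View pics/j2.png

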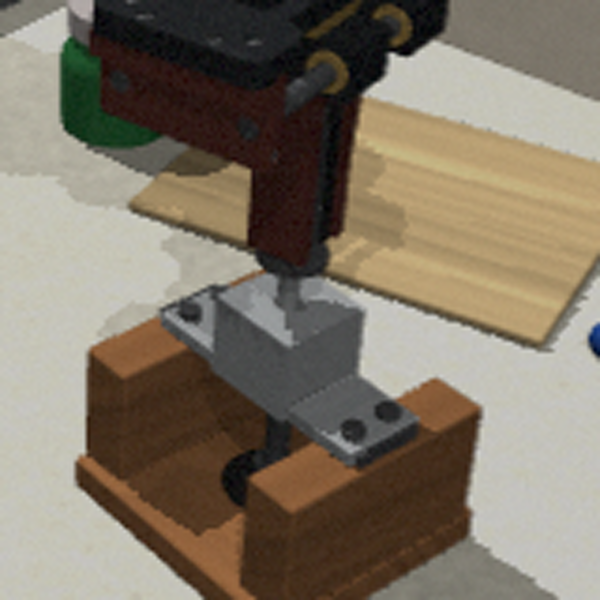

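The crop shows the punch deep in the hole (290,300) and the pin head well below the boss (275,470). I'll push about 1.5 mm more for margin, then withdraw.

Request:
{"fn": "jog_arm", "kwargs": {"increments": [0,0,0,0,0,0.6,0,0,0,0,0,0,0.6,0,0,0,0,0,0,0.4,0,0,0,0,0,0,0,0]}}

```text
t: 19.65
ee_pos: [545.6, -201.0, 133.4]
orientation: [2.118, 2.319, 0.001]
ft_force: [-1.9, 0.7, 6.0]
width: 14.2
grasp_force: 30.0
```

Request:
{"fn": "jog_arm", "kwargs": {"increments": [0,0,0,0,0,-3,0,0,0,0,0,0,-6,0,0,0,0,0,0,-10,0,0,0,0,0,0,-12,0,0,0,0,0,0,-16,0,0,0,0,0,0,-25,0,0,0,0,0,0,-25,0,0,0,0,0,0,-16,0,0,0,0,0,0,0,0,0,0,0,0,0,0,0]}}

```text
t: 20.9
ee_pos: [544.5, -200.7, 244.8]
orientation: [-2.118, -2.319, 0.001]
ft_force: [-0.5, 0.6, -2.0]
width: 13.7
grasp_force: 30.0
```

Run:
```python
from h import *
o=get_obs();print(o['ee_pos'],o['orientation'],o['ft_force'],o['moment'],o['width'])
im=get_image('side');W=cloud(im);x,y,z=W[...,0],W[...,1],W[...,2]
c=np.array(im['cam_to_world'])[:2,3];v=np.array([545,-201])-c;v/=np.linalg.norm(v)
m=(np.hypot(x-544,y+201)<16)&(z>165)&(z<250)
for lo in range(165,250,10):
    p=W[m&(z>=lo)&(z<lo+10)]
    if len(p)>4: print(lo,len(p),np.round(np.median(p[:,:2],0)+3.3*v,1))
print('minz',np.sort(z[m&(z>115)])[:5])
cv2.imwrite('pics/j3.png',cv2.resize(im['pixels'][130:370,310:490],(450,600),interpolation=cv2.INTER_CUBIC))
```

```text
[ 544.54023987 -200.72967297  244.82965535] [-2.11755717e+00 -2.31881231e+00  8.67354289e-04] [-0.48229771  0.64682923 -2.00960751] [-0.07938934 -0.10120109 -0.01101316] 13.656092160993994
175 31 [ 544.4 -200.8]
185 39 [ 544.5 -201.5]
195 42 [ 544.1 -201. ]
205 42 [ 544.2 -201.2]
215 41 [ 544.  -201.5]
225 30 [ 544.1 -201.2]
235 136 [ 538.9 -206. ]
245 39 [ 550.9 -205.8]
minz [177.14056231 177.17998073 178.28171537 178.45372101 178.54705869]
```

View pics/j3.png

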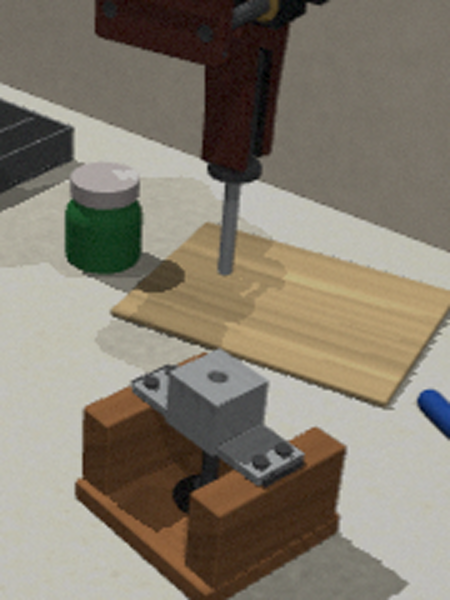

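The crop shows the punch withdrawn, the pin hanging clear below the boss (210,470) and the jig undisturbed. Now back to the rack.

Request:
{"fn": "jog_arm", "kwargs": {"increments": [0,0,0,25,1.6,0,0,0,0,0,45,2.9,0,0,0,0,0,48,3.1,0,0,0,0,0,48,3.1,0,0,0,0,0,48,3.1,0,0,0,0,0,48,3.1,0,0,0,0,0,48,3.1,0,0,0,0,0,48,3.1,0,0,0,0,0,48,3.1,0,0,0,0,0,35,2.2,0,0,0,0,0,16,1.1,0,0,0,0,0,0,0,0,0]}}

```text
t: 22.45
ee_pos: [532.8, 257.0, 244.8]
orientation: [-2.117, -2.321, 0.002]
ft_force: [0.1, -1.7, -0.8]
width: 13.7
grasp_force: 30.0
```

Request:
{"fn": "jog_arm", "kwargs": {"increments": [0,0,0,0,0,0,0,0,0,0,0,0,0,0]}}

```text
t: 22.7
ee_pos: [533.3, 255.6, 245.6]
orientation: [2.12, 2.318, -0.0]
ft_force: [-0.0, 0.2, -1.7]
width: 14.2
grasp_force: 30.0
```

Request:
{"fn": "jog_arm", "kwargs": {"increments": [0,0,0,1.7,-0.6,10,0,0,0,0,0,0,25,0,0,0,0,0,0,25,0,0,0,0,0,0,15,0,0,0,0,0,0,8,0,0,0,0,0,0,4,0,0,0,0,0,0,4,0,0,0,0,0,0,4,0,0,0,0,0,0,4,0,0,0,0,0,0,0,0,0,0,0,0,0,0,0]}}

```text
t: 24.08
ee_pos: [532.5, 258.5, 146.7]
orientation: [2.118, 2.32, 0.0]
ft_force: [-0.3, 0.3, -1.8]
width: 13.7
grasp_force: 30.0
```

Request:
{"fn": "jog_arm", "kwargs": {"increments": [0,0,0,0,0,8,0,0,0,0,0,0,10,0,0,0,0,0,0,10,0,0,0,0,0,0,8,0,0,0,0,0,0,6,0,0,0,0,0,0,4,0,0,0,0,0,0,0,0,0,0,0,0,0,0,0]}}

```text
t: 25.08
ee_pos: [532.6, 258.5, 100.8]
orientation: [2.118, 2.32, 0.001]
ft_force: [0.3, 0.6, -0.5]
width: 13.5
grasp_force: 30.0
```

Request:
{"fn": "jog_arm", "kwargs": {"increments": [0,0,0,-1.2,0,2,0,0,0,0,0,0,2,0,0,0,0,0,0,1.2,0,0,0,0,0,0,0.8,0,0,0,0,0,0,0,0,0,0,0,0,0,0,0]}}

```text
t: 25.82
ee_pos: [532.5, 257.3, 94.6]
orientation: [-2.118, -2.32, -0.0]
ft_force: [0.4, 0.0, -0.8]
width: 13.8
grasp_force: 30.0
```

Request:
{"fn": "jog_arm", "kwargs": {"increments": [0,0,0,0,0,0.7,0,0,0,0,0,0,0,0,0,0,0,0,0,0,0]}}

```text
t: 26.2
ee_pos: [532.5, 257.3, 93.9]
orientation: [-2.118, -2.32, -0.0]
ft_force: [0.2, 0.0, -0.7]
width: 13.6
grasp_force: 30.0
```

Request:
{"fn": "jog_arm", "kwargs": {"increments": [0,0,0,0,0,0.5,0,0,0,0,0,0,0,0,0,0,0,0,0,0,0]}}

```text
t: 26.58
ee_pos: [532.6, 257.3, 93.7]
orientation: [2.118, 2.32, 0.0]
ft_force: [-1.9, -0.4, 5.5]
width: 14.2
grasp_force: 30.0
```

The collar is seated, with contact at the same height as before. I'll release and rise.

Request:
{"fn": "jog_arm", "kwargs": {"increments": [0,0,0,0,0,-0.2,0,0,0,0,0,0,0,30,0,0,0,0,0,0,60,0,0,0,0,0,0,60,0,0,0,0,0,0,60,0,0,0,0,0,0,60,0,0,0,0,0,-20,60,0,0,0,0,0,-40,60,0,0,0,0,0,-50,60,0,0,0,0,0,-40,60,0,0,0,0,0,0,60,0,0,0,0,0,0,60]}}

```text
t: 28.08
ee_pos: [532.0, 257.0, 243.0]
orientation: [-2.118, -2.32, 0.001]
ft_force: [0.0, 0.4, -0.4]
width: 52.6
grasp_force: 0.0
```

Run:
```python
from h import *
o=get_obs();print(o['ee_pos'],o['ft_force'],o['width'],o['t'])
im=get_image('side');W=cloud(im);x,y,z=W[...,0],W[...,1],W[...,2]
m=(np.hypot(x-531,y-254)<20)&(z>140)&(z<165);p=W[m];print('slim',m.sum(),np.round(np.median(p,0),1),'top',np.percentile(p[:,2],95))
W0=np.load('side0.npy');m0=(np.hypot(W0[...,0]-531,W0[...,1]-254)<20)&(W0[...,2]>140)&(W0[...,2]<165);p=W0[m0];print('was',m0.sum(),np.round(np.median(p,0),1),np.percentile(p[:,2],95))
cv2.imwrite('pics/end.png',im['pixels'])
```

```text
[532.02182124 257.04183186 242.96332991] [ 0.01924002  0.42648022 -0.35805714] 52.56004331184315 28.075
slim 80 [529.1 252.3 148.1] top 154.76557898501363
was 76 [530.3 251.9 148.1] 155.11375468063153
```

View pics/end.png

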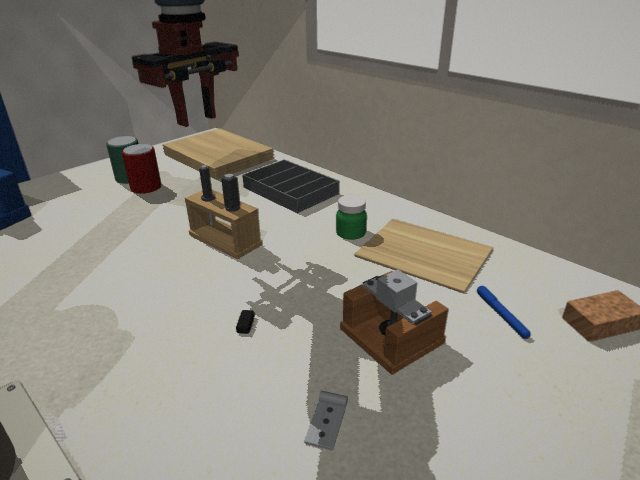

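The slim punch stands home at (206,183), the same height as before. The bystanders are unmoved and the pin hangs below the boss at (390,325).

```bash
python3 -c "
from workcell import job
print(job.close_job())"
```

```text
the job is handed in; nothing more can be done
None
```

I pressed the pin about 41 mm below the casting's top face (it is clear past 36 mm), with readings of about 8 N while pressing, stood the slim punch back fully home in its own hole, saw nothing else moved, and handed the job in just after 28 s.

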